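# Put the bench things back in their nests

## Robot

A 7-joint arm with a two-finger parallel gripper is mounted at the origin on a cart in front of the work surface, level with it; the furniture and walls round the work are solid. World frame = base frame: x ahead of the robot, y to its left, z up, the work surface at z = 0. Lengths are in m, angles in rad, forces in N, time in s.
With the tool pointing down it reaches from about 0.425 to 0.875 m from the base axis. Payload 8.4 kg.
Tool frame: the origin (TCP) lies on the centre line of the jaws, within the pads' length; the fingertips stand 14 mm ahead of it and the grasp point (between the pads) lies 5 mm behind it (env.tips_ahead is the distance from the TCP to the fingertips, in m); y points along the fingers, z is the direction in which the jaws open and shut, and the axes are right-handed (so a half turn about y gives the same grasp; the last joint's range is limited). The gripper opens to 87 mm and grips with 3 to 60 N. Pads are 19 mm wide; open, the fingers measure 117 mm over their backs; the gripper's body (75 mm by 190 mm) begins 51 mm behind the grasp point.
Start: joints at [-1.306, 0.333, 0.04, 1.465, -0.013, 1.343, -0.059], TCP at [0.231, 0.607, 0.237] pointing down, gripper open.
Joint ranges: [-2.58, 2.58], [-0.38, 2.09], [-1.3, 1.39], [0.25, 2.4], [-1.5, 4.64], [0.08, 2.09], [-2.65, 2.65]. Speed limits (rad/s): [2.22, 2.22, 2.79, 2.79, 3.14, 3.14, 3.14].

## Interface

Orientations are given as a unit quaternion [x, y, z, w].
In Python, from rig import sensors, eyes, env gives the robot as it stands.
- The arm moves only by the tool jog_arm, never from a script. Its argument "rows" is a list that holds one entry, the list of rows, each a list of 5 numbers: the finger opening in mm, from 0 to 87, then the shift along the tool's x, y, z in mm, then the turn about the tool's y in rad. A call has 1 to 10 rows; each row is the pose to reach, as a shift and turn from the pose commanded when the call began, along the tool's axes at that moment; what a row does not reach only later rows make up. A row lasts 1/10 s, in which the tool goes at most 50 mm and 8.59 degrees, less where a joint would pass 70% of its speed; a pose out of reach is approached as far as the arm can. A call with a gripper value outside its range is refused whole. The fingers move at their own pace and stop on an object; "grip_force" is the grip in N (left out, the last holds). Time passes only in rows, so rows that repeat a pose let the fingers close. It gives the time, the measured TCP pose, the force and the opening at its end, in the units of the state.
- sensors.state(): the state, without advancing time (a new reading comes with each control period).
- eyes.read_camera(name): name is "scene" or "top" or "wrist"; returns (picture, depth): 400x640x3 uint8, red, green, blue; 400x640 float32, m along the optical axis (not along the pixel's ray), 0 where there is no reading.
- eyes.camera_info(name): a dict with "fov_y" (degrees; the focal length in pixels is half the picture's height over the tangent of half this angle, whatever the lens; pixels are square), "cx", "cy" (the principal point, pixels), "k1" (the pictures are not rectified: a ray, as slopes to the right and down, at radius r is drawn at 1 + k1 r^2 times it, then the intrinsics apply), "world_to_cam" (4x4, takes a point from world to camera coordinates); the wrist camera has in their place "T_tool_cam" (4x4, takes a point from camera to tool coordinates, whose origin is the TCP and whose axes are the tool frame's). Camera axes: x right, y up, looking along -z (the intrinsics and any distortion apply to the point x, -y, -z); pixel columns grow to the right and rows downward; lengths in m; the calibration is good to about 2 mm. A picture is of the moment at which its call begins: read the wrist's pose just before it. camera_info takes no time and is no camera call.
- env.sign_off(): hands the job in, once; it reports no verdict.
The state is a dict: "clock": time; "joint_positions": joint angles; "qd": joint speeds; "joint_torque": joint torques, N m; "tcp_pos": TCP position; "orientation": TCP orientation; "ft_force": force on the tool from outside, world axes, zero at the start; "moment": the same for the moment, N m; "width": opening from 0.0 (shut) to 1.0 (fully open).
Only numpy, scipy, OpenCV 4.12 (cv2) and the standard library are available. Lean on these libraries where they do the work, as an engineer would, in place of code of your own. Each camera call takes 0.05 s, during which the arm holds its last target. There are 200 camera calls.

## Task

Put the screw jar, the glue bottle, the tape measure and the pine offcut that stand on the front half of the bench each back into the plywood nest whose pocket matches its shape and size, standing upright and flat on the pocket floor. Leave the two bolts lying among them where they are.

Things in the scene. Friction and masses are not known exactly. Their poses are not given: they have to be found in the camera images.
- screw_jar: Clear round jar of screws with a grey lid, 58 mm across x, 61 mm across y, 86 mm high; the one on the front half of the table among the nests, not the similar one behind the table. Loose, stands upright on the table; origin at the centre of its underside, z up. Straight-sided below 70 mm; may have any yaw. Belongs in the larger round pocket (nest_jar).
- glue_bottle: Slim white glue bottle with a narrow orange nozzle, 46 mm in diameter, 151 mm high; the wide body is straight up to about 90 mm, the nozzle begins at 121 mm; the one on the front half of the table among the nests, not the similar one at the back edge. Loose, stands upright on the table; origin at the centre of its underside, z up. May have any yaw. Belongs in the smaller round pocket (nest_bottle).
- tape_measure: Tape measure, blade retracted and fixed, standing on edge: 35 mm wide along x, 79 mm long along y, 64 mm high; the blade hook sticks out low at the -y end, the full-height case runs from y = -28 to +40 mm. Loose, stands upright on the table; origin at the centre of its underside, z up. Belongs in the short rectangular pocket (nest_tape), either way round.
- offcut: Pine offcut, a rectangular bar 47 mm wide along x, 140 mm long along y, 45 mm high. Loose, stands upright on the table; origin at the centre of its underside, z up. Belongs in the long rectangular pocket (nest_offcut), either way round.
- nest_jar: Nest for the jar: square block 94 x 94 mm with one round pocket of 78 mm diameter. Fixed to the table. Pale plywood block with a grey felt floor; origin at the centre of its underside on the table, z up; block 16 mm high, pocket 10 mm deep (pocket floor 6 mm above the origin), pocket centred on the origin with a 2 mm chamfered mouth. 
- nest_bottle: Nest for the glue bottle: square block 78 x 78 mm with one round pocket of 62 mm diameter. Fixed to the table. Pale plywood block with a grey felt floor; origin at the centre of its underside on the table, z up; block 16 mm high, pocket 10 mm deep (pocket floor 6 mm above the origin), pocket centred on the origin with a 2 mm chamfered mouth. 
- nest_tape: Nest for the tape measure: block 65 mm (x) by 110 mm (y) with one rectangular pocket 51 mm (x) by 96 mm (y). Fixed to the table. Pale plywood block with a grey felt floor; origin at the centre of its underside on the table, z up; block 16 mm high, pocket 10 mm deep (pocket floor 6 mm above the origin), pocket centred on the origin with a 2 mm chamfered mouth. 
- nest_offcut: Nest for the offcut: block 77 mm (x) by 170 mm (y) with one rectangular pocket 63 mm (x) by 156 mm (y). Fixed to the table. Pale plywood block with a grey felt floor; origin at the centre of its underside on the table, z up; block 16 mm high, pocket 10 mm deep (pocket floor 6 mm above the origin), pocket centred on the origin with a 2 mm chamfered mouth. 
- bolt_long: Loose steel hex bolt lying among the nests and things on the front half of the table, 58 mm long (along its y), 18 mm wide, 16 mm high; origin at the centre of its underside. A bystander: leave it where it lies.
- bolt_short: Loose steel hex bolt lying among the nests and things on the front half of the table, 46 mm long (along its y), 14 mm wide, 13 mm high; origin at the centre of its underside. A bystander: leave it where it lies.
There are look-alikes about, which are no part of the job. Leave any white look-alike of the tape_measure alone.

How it is judged:
By the outcome, as a careful person would: the job done as asked, in the order asked, and still so for the second after the job is handed in, with the robot touching nothing.
It also fails if it takes over 128 s, if anything falls off the work surface, if the arm or the gripper's body presses on something with over 40 N, if the wrist force passes 120 N, or if a joint passes its speed limit or range.

## Working session

There is one attempt and no reset: what is moved stays moved. The work goes in short steps, Python scripts to look and compute and a tool call to move; the robot and the scene stay as the last step left them, time stands still between calls to the robot, and variables do not carry over. Pictures are saved under pics/ and viewed, about 12 in all and at most 16, crops included, and the job is handed in when it is done.

Besides the shell and the picture viewer there is one more tool, called after "Emit:" as name(argument=value, ...) on one line, values as JSON. jog_arm: Moves the arm, as the interface text tells. Its arguments: {"type":"object","properties":{"rows":{"type":"array","items":{"type":"array","items":{"type":"array","items":{"type":"number"}}}},"grip_force":{"type":"number"}},"required":["rows"]}

```bash
ls; mkdir -p pics; cat > h.py <<'E'
import numpy as np,cv2
from rig import sensors,eyes,env
def K(n):
    i=eyes.camera_info(n); f=200/np.tan(np.radians(i["fov_y"])/2); return i,f
def pose():
    from scipy.spatial.transform import Rotation as R
    s=sensors.state(); T=np.eye(4); T[:3,:3]=R.from_quat(s["orientation"]).as_matrix(); T[:3,3]=s["tcp_pos"]; return T
def shot(n):
    T=pose(); p,d=eyes.read_camera(n); i,f=K(n)
    C=T@np.array(i["T_tool_cam"]) if n=="wrist" else np.linalg.inv(np.array(i["world_to_cam"]))
    np.savez(f"{n}.npz",p=p,d=d,C=C,f=f,cx=i["cx"],cy=i["cy"],k=i["k1"]); return p,d
def rays(n):
    z=np.load(f"{n}.npz"); v,u=np.mgrid[:400,:640].astype(float)
    a=(u-z["cx"])/z["f"]; b=(v-z["cy"])/z["f"]; x,y=a.copy(),b.copy()
    for _ in range(20):
        s=1+z["k"]*(x*x+y*y); x,y=a/s,b/s
    return z,np.stack([x,-y,-np.ones_like(x)],-1)
def world(n):  # per-pixel world points from depth
    z,r=rays(n); return (r*z["d"][...,None])@z["C"][:3,:3].T+z["C"][:3,3]
def onplane(n,u,v,h):
    z,r=rays(n); d=z["C"][:3,:3]@r[int(v),int(u)]; o=z["C"][:3,3]; return o+d*(h-o[2])/d[2]
def ortho(n,x0,x1,y0,y1,s=1000,h=0): # plan view from image at plane h: row = x desc, col = y desc
    z,_=rays(n); X,Y=np.meshgrid(np.arange(x1,x0,-1/s),np.arange(y1,y0,-1/s),indexing="ij")
    P=np.stack([X,Y,X*0+h,X*0+1],-1)@np.linalg.inv(z["C"]).T
    a,b=P[...,0]/-P[...,2],-P[...,1]/-P[...,2]; k=1+z["k"]*(a*a+b*b)
    return cv2.remap(z["p"],(a*k*z["f"]+z["cx"]).astype("f4"),(b*k*z["f"]+z["cy"]).astype("f4"),cv2.INTER_LINEAR)
def save(n,p): cv2.imwrite(f"pics/{n}.png",p[...,::-1])
E
python3 - <<'E'
from h import *
print(sensors.state())
a,_=shot("top"); b,_=shot("scene"); save("top",a); save("scene",b)
for n in("top","scene"):
    z=np.load(n+".npz"); print(n,z["C"].round(3).tolist(),z["f"],z["k"])
print(eyes.camera_info("wrist"))
E
```

```text
pics
{'clock': 0.0, 'joint_positions': array([-1.30617602,  0.33391204,  0.03986145,  1.46629856, -0.01341783,
        1.3433314 , -0.05852264]), 'qd': array([ 4.45895719e-04, -1.52361484e-03,  7.33925773e-04, -9.87905642e-05,
        1.84824493e-03,  1.14741132e-03, -2.19804918e-04]), 'joint_torque': array([-8.36328809e-05, -6.56373739e+01,  1.33525047e+00, -4.03796339e+01,
       -5.96714602e-02,  4.50147945e-02,  1.12551634e-04]), 'tcp_pos': array([0.23114734, 0.60700632, 0.23564501]), 'orientation': array([ 0.69602754, -0.12800827,  0.1278576 , -0.69484673]), 'ft_force': array([ 0.2313963 , -0.68425926, -0.05651143]), 'moment': array([ 0.05994211,  0.02305884, -0.02202422]), 'width': 0.9989137747739656}
top [[-0.017, 0.983, -0.181, 0.376], [-1.0, -0.018, -0.001, -0.002], [-0.004, 0.181, 0.983, 0.976], [0.0, 0.0, 0.0, 1.0]] 367.3201734774541 -0.04957216170948382
scene [[0.646, 0.312, -0.696, -0.078], [-0.763, 0.294, -0.576, -0.518], [0.025, 0.904, 0.428, 0.454], [0.0, 0.0, 0.0, 1.0]] 410.42768252084824 -0.03563583576402124
{'fov_y': 68.78833298277056, 'cx': 326.0118131885931, 'cy': 204.90199590842514, 'k1': -0.054686926997448745, 'T_tool_cam': array([[ 4.03106899e-04, -9.60016895e-01, -2.79941779e-01,
        -7.66539682e-02],
       [ 5.71832112e-04,  2.79941978e-01, -9.60016751e-01,
        -1.48024499e-01],
       [ 9.99999755e-01,  2.26909677e-04,  6.61815031e-04,
         9.86928944e-04],
       [ 0.00000000e+00,  0.00000000e+00,  0.00000000e+00,
         1.00000000e+00]])}
```

View pics/top.png

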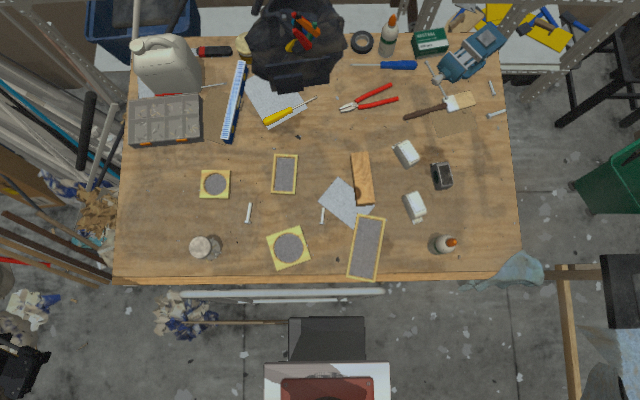

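View pics/scene.png

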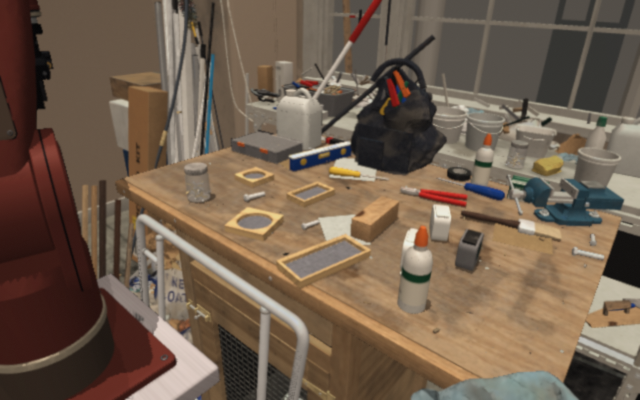

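Top view: jar (205,246), bottle (446,244), dark tape measure (441,175) with white look-alikes at (406,153) and (415,206), and offcut (361,178). Nests: bottle (215,184), tape (284,174), jar (288,248), offcut (366,247). Bolts at (248,212) and (322,215). The back-edge bottle (389,35) is a look-alike.

```bash
python3 - <<'E'
from h import *
W=world("top"); p=np.load("top.npz")["p"]
tab=W[(abs(W[...,2])<.01)&(W[...,0]>.3)&(W[...,0]<.7)&(abs(W[...,1])<.4)]; print("table z",np.median(tab[:,2]),tab.std(0))
H=W[...,2]
roi=(W[...,0]>.25)&(W[...,0]<.72)&(abs(W[...,1])<.5)
m=((H>.008)&roi).astype("u1")
n,l,st,c=cv2.connectedComponentsWithStats(m)
for i in range(1,n):
    if st[i,4]<25: continue
    P=W[l==i]; top=np.percentile(P[:,2],95); Q=P[P[:,2]>top-.006]
    (cx,cy),(w,h),a=cv2.minAreaRect((Q[:,:2]*1000).astype("f4"))
    print(c[i].round(),st[i,4],"top",round(top,3),"c",round(cx),round(cy),"wh",round(w),round(h),"ang",round(a))
save("plan",ortho("top",.26,.66,-.4,.4,s=1000,h=.016))
save("dark",cv2.resize(p[130:260,380:470],None,fx=4,fy=4,interpolation=cv2.INTER_CUBIC))
E
```

```text
table z -0.0006360601871160942 [0.10058599 0.23004083 0.00269715]
[406. 154.] 465 top 0.065 c 533 -131 wh 57 402 ang 59
[362. 179.] 1040 top 0.047 c 528 -82 wh 86 333 ang 77
[284. 174.] 350 top 0.018 c 533 81 wh 344 91 ang 13
[442. 175.] 523 top 0.064 c 497 -178 wh 63 422 ang 43
[214. 184.] 485 top 0.018 c 532 154 wh 430 102 ang 59
[414. 205.] 453 top 0.064 c 477 -119 wh 58 304 ang 30
[248. 215.] 77 top 0.016 c 452 115 wh 276 46 ang 47
[366. 248.] 526 top 0.018 c 445 -83 wh 129 168 ang 78
[288. 248.] 628 top 0.018 c 422 77 wh 144 116 ang 21
[442. 244.] 467 top 0.144 c 412 -150 wh 15 304 ang 11
[204. 248.] 612 top 0.088 c 424 163 wh 340 53 ang 82
[507. 268.] 238 top 0.015 c 365 -253 wh 60 499 ang 4
```

View pics/plan.png

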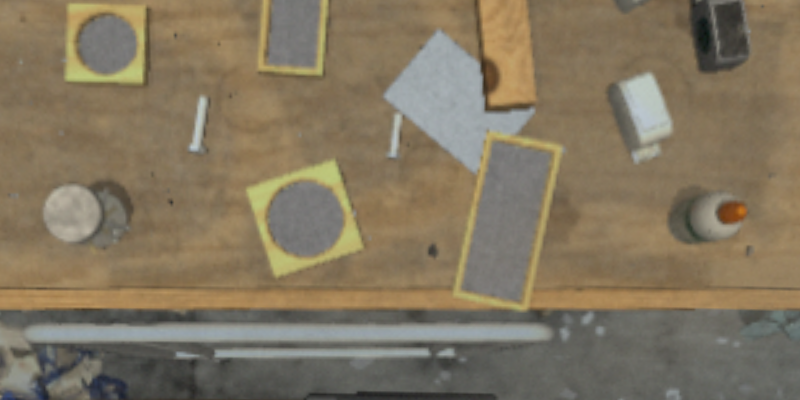

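View pics/dark.png

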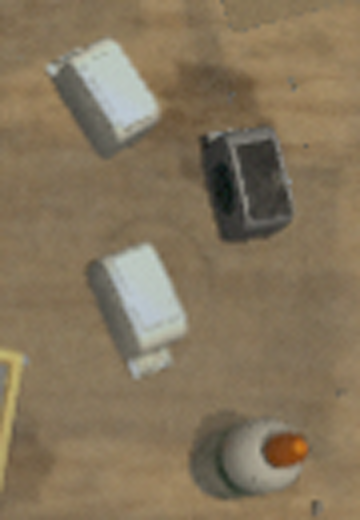

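The dark tape case is at crop (250,185); the two white ones are at (105,95) and (145,295), so the tape measure is the dark one. Next: plan views at the objects' top heights.

```bash
python3 - <<'E'
from h import *
o=ortho
A=o("top",.54,.74,-.14,-.04,2000,.045); B=o("top",.54,.74,-.35,-.25,2000,.064); C=o("top",.38,.48,.25,.35,2000,.086); D=o("top",.38,.48,-.35,-.25,2000,.09); E=o("top",.55,.75,.05,.15,2000,.016)
save("m",cv2.resize(np.hstack([A,B,E,np.vstack([C,D])]),None,fx=1,fy=1))
W=world("top");H=W[...,2]
for n,(x0,x1,y0,y1,a,b) in dict(off=(.5,.8,-.16,-.04,.038,.055),tape=(.52,.7,-.4,-.24,.057,.072),jar=(.35,.5,.2,.4,.08,.094),bot=(.35,.5,-.4,-.2,.05,.09)).items():
    m=(W[...,0]>x0)&(W[...,0]<x1)&(W[...,1]>y0)&(W[...,1]<y1)&(H>a)&(H<b)
    Q=W[m][:,:2]*1000; lo,hi=np.percentile(Q,[2,98],axis=0); print(n,m.sum(),Q.mean(0).round(),(lo+hi)/2,hi-lo,cv2.minAreaRect(Q.astype("f4")))
E
```

```text
off 940 [ 618. -103.] [ 619.23740766 -102.64968677] [132.75244082  50.70499776] ((620.103759765625, -102.86859893798828), (140.8853302001953, 47.394954681396484), 5.569714546203613)
tape 378 [ 606. -296.] [ 597.57391418 -286.49403609] [146.29161889  90.79634354] ((602.3255615234375, -287.6365051269531), (94.69205474853516, 161.26119995117188), 89.86592102050781)
jar 387 [442. 304.] [441.58968836 304.00728453] [48.5040311  47.83064964] ((442.676513671875, 304.3897705078125), (51.3055534362793, 53.1628303527832), 0.21083562076091766)
bot 100 [ 436. -276.] [ 437.98932805 -281.25956724] [40.80110359 22.34582588] ((436.0774841308594, -281.2677307128906), (46.03176498413086, 21.945892333984375), 20.817951202392578)
```

View pics/m.png

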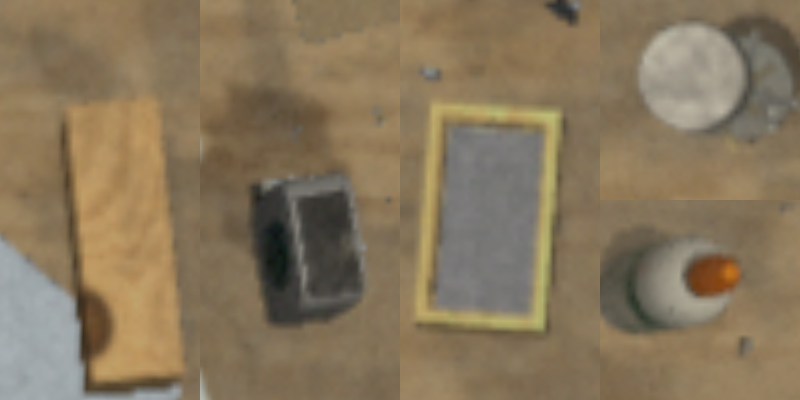

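Positions read off the plan views: jar (.442,.304), bottle (.439,-.294), offcut (.620,-.102) yaw +5°, tape (.620,-.313) yaw ~+7°. Nests: jar (.442,.095), bottle (.616,.294), tape (.642,.1055) yaw -4°, offcut (.439,-.108) yaw -12°.

```bash
cat >> h.py <<'E'
def go(x,y,z,jaw=None):
    """tool shift (mm) and turn to put the TCP at x,y,z (m), jaw axis at angle jaw (deg, world, mod 180)"""
    T=pose(); d=T[:3,:3].T@(np.array([x,y,z])-T[:3,3])*1000
    cur=np.degrees(np.arctan2(T[1,2],T[0,2])); t=0
    if jaw is not None:
        t=(jaw-cur+90)%180-90; t=np.radians(-t)  # tool y is down
    s=sensors.state()
    print("shift",d.round(1),"turn",round(t,3),"| jaw now",round(cur,1),"y",T[:3,1].round(3),"j",s["joint_positions"].round(2),"t",s["clock"],"w",round(s["width"]*87,1))
E
python3 -c "
from h import *
go(.442,.304,.19,90); go(.442,.304,.19,0);go(.442,.304,.19,None)"
```

```text
shift [ 304.9   46.1 -208.1] turn -0.364 | jaw now 69.2 y [-0.    -0.001 -1.   ] j [-1.31  0.33  0.04  1.47 -0.01  1.34 -0.06] t 0.1 w 86.6
shift [ 304.9   46.1 -208.1] turn 1.207 | jaw now 69.2 y [-0.    -0.001 -1.   ] j [-1.31  0.33  0.04  1.47 -0.01  1.34 -0.06] t 0.1 w 86.6
shift [ 304.9   46.1 -208.1] turn 0 | jaw now 69.2 y [-0.    -0.001 -1.   ] j [-1.31  0.33  0.04  1.47 -0.01  1.34 -0.06] t 0.1 w 86.6
```

Emit:
jog_arm(rows=[[[87,60,10,-40,-0.09],[87,120,20,-80,-0.18],[87,180,30,-120,-0.27],[87,240,38,-165,-0.364],[87,290,46,-195,-0.364],[87,305,46,-208,-0.364],[87,305,46,-208,-0.364],[87,305,46,-208,-0.364],[87,305,46,-208,-0.364],[87,305,46,-208,-0.364]]])

```text
clock: 1.1
tcp_pos: [0.4421, 0.3046, 0.1903]
orientation: [-0.707, 0.0, 0.0, 0.707]
ft_force: [-0.4, 0.4, -0.7]
width: 1.0
```

```bash
python3 - <<'E'
from h import *
p,d=shot("wrist"); go(.442,.304,.045,90); W=world("wrist"); H=W[...,2]
m=(H>.08)&(H<.095)&(abs(W[...,0]-.44)<.07)&(abs(W[...,1]-.304)<.07); Q=W[m]; print(m.sum(),Q.min(0),Q.max(0),Q.mean(0),cv2.minEnclosingCircle((Q[:,:2]*1000).astype("f4")))
m=(H>.02)&(H<.07)&(abs(W[...,0]-.44)<.07)&(abs(W[...,1]-.304)<.07); Q=W[m]; print(m.sum(),np.percentile(Q,[2,98],axis=0))
save("w1",p)
E
```

```text
shift [  0.5 145.4  -1.5] turn 0.001 | jaw now 90.1 y [-0.001  0.    -1.   ] j [-0.87  0.13  0.2   1.81 -0.03  1.2   0.91] t 1.15 w 86.9
2706 [0.41432201 0.27886366 0.08001808] [0.46899551 0.33162744 0.08829879] [0.4402862  0.30522348 0.08612327] ((441.5926818847656, 305.4382019042969), 27.413129806518555)
547 [[0.40881219 0.27906546 0.02338761]
 [0.43491732 0.33125864 0.06719982]]
```

View pics/w1.png

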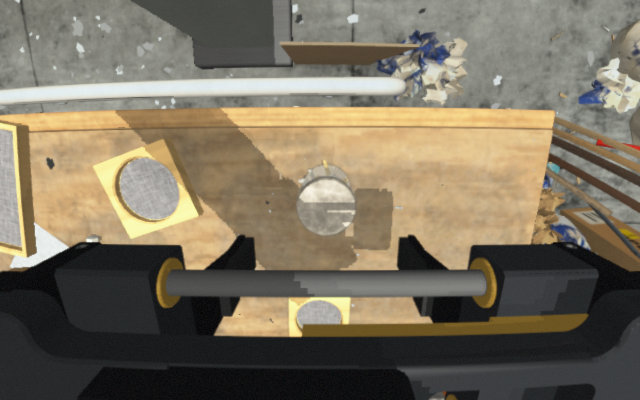

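Wrist view: the jar lid is centred at (326,206) between the open fingers, and nothing is near them. Descend and grip.

Emit:
jog_arm(rows=[[[87,0,40,0,0],[87,0,80,0,0],[87,0,115,0,0],[87,0,145,0,0],[87,0,145,0,0],[50,0,145,0,0],[50,0,145,0,0],[50,0,145,0,0],[50,0,145,0,0],[50,0,145,0,0]]], grip_force=25)

```text
clock: 2.15
tcp_pos: [0.4427, 0.3049, 0.0465]
orientation: [-0.707, -0.0, -0.0, 0.707]
ft_force: [-0.8, -0.4, 5.8]
width: 0.65
```

Emit:
jog_arm(rows=[[[50,0,0,0,0],[50,0,-10,0,0],[50,0,-30,0,0],[50,0,-50,0,0],[50,0,-50,0,0]]])

```text
clock: 2.65
tcp_pos: [0.4437, 0.3054, 0.0984]
orientation: [-0.706, -0.001, -0.001, 0.708]
ft_force: [0.4, 1.3, -1.5]
width: 0.652
```

Emit:
jog_arm(rows=[[[50,0,0,-45,0],[50,0,0,-90,0],[50,0,0,-135,0],[50,0,0,-180,0],[50,0,0,-210,0],[50,0,0,-210,0],[50,0,0,-210,0]]])

```text
clock: 3.35
tcp_pos: [0.442, 0.0942, 0.0952]
orientation: [-0.707, 0.001, -0.0, 0.707]
ft_force: [0.1, 0.7, -1.7]
width: 0.652
```

```bash
python3 - <<'E'
from h import *
p,d=shot("wrist"); go(.442,.095,.0545,90)
save("w2",np.vstack([ortho("wrist",.37,.52,-.05,.25,2000,.016)])); W=world("wrist"); H=W[...,2]
Q=W[(H>.13)&(H<.15)&(abs(W[...,1]-.095)<.04)]; print(len(Q),Q.mean(0),cv2.minEnclosingCircle((Q[:,:2]*1000).astype("f4")) if len(Q) else 0)
E
```

```text
shift [-0.1 40.8 -0.1] turn 0.0 | jaw now 90.0 y [-0.  0. -1.] j [-0.64  0.06  0.35  2.11 -0.02  0.98  1.29] t 3.4 w 56.6
6609 [0.43576833 0.09443797 0.13546495] ((439.57080078125, 94.92872619628906), 36.32283020019531)
```

View pics/w2.png

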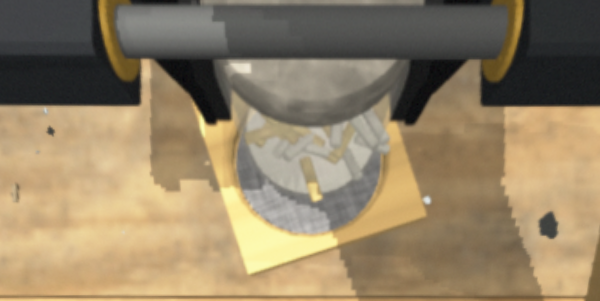

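The nest's lower corners (248,273) and (427,213) match the top-camera estimate to 1 mm. The jar hangs upright above the pocket.

Emit:
jog_arm(rows=[[[50,0,15,1,0],[50,0,30,1,0],[50,0,38,1,0],[50,0,41,1,0],[50,0,42,1,0],[50,0,42,1,0],[87,0,42,1,0],[87,0,42,1,0],[87,0,42,1,0],[87,0,42,1,0]]])

```text
clock: 4.4
tcp_pos: [0.4426, 0.0955, 0.0538]
orientation: [-0.707, -0.0, -0.0, 0.707]
ft_force: [0.0, -0.4, 0.6]
width: 0.924
```

Emit:
jog_arm(rows=[[[87,0,0,0,0],[87,0,-20,0,0],[87,0,-60,0,0],[87,0,-100,0,0],[87,0,-140,-40,0],[87,0,-150,-90,0],[87,0,-150,-140,0],[87,0,-150,-190,0],[87,0,-150,-240,0],[87,0,-150,-290,0]]])

```text
clock: 5.4
tcp_pos: [0.442, -0.1901, 0.204]
orientation: [-0.707, -0.001, -0.0, 0.707]
ft_force: [0.9, 0.3, -0.8]
width: 0.999
```

```bash
python3 - <<'E'
from h import *
p,d=shot("top"); W=world("top"); H=W[...,2]
Q=W[(H>.083)&(H<.1)&(abs(W[...,1]-.095)<.06)&(abs(W[...,0]-.442)<.06)]; print(len(Q),Q.mean(0),cv2.minEnclosingCircle((Q[:,:2]*1000).astype("f4")))
go(.438,-.294,.2,90)
E
```

```text
408 [0.44040987 0.09516595 0.09137561] ((440.7533264160156, 95.29116821289062), 27.129104614257812)
shift [ -2.2   4.8 -95.5] turn -0.007 | jaw now 89.6 y [ 0.002 -0.003 -1.   ] j [-0.38 -0.02  0.71  1.93  0.02  1.22  1.89] t 5.45 w 87.1
```

Jar seated (lid top .0914 ≈ .086+.006). Now go over the bottle.

Emit:
jog_arm(rows=[[[87,-1,0,-45,0],[87,-3,0,-90,0],[87,-3,0,-99,0],[87,-3,0,-99,0],[87,-3,0,-99,0],[87,-3,0,-99,0]]])

```text
clock: 6.05
tcp_pos: [0.4399, -0.2854, 0.2034]
orientation: [-0.707, -0.001, 0.001, 0.707]
ft_force: [-0.4, 0.8, 0.7]
width: 1.003
```

```bash
python3 - <<'E'
from h import *
p,d=shot("wrist"); save("w3",p); W=world("wrist"); H=W[...,2]
n=(abs(W[...,0]-.44)<.05)&(abs(W[...,1]+.294)<.05)
for a,b in((.02,.06),(.06,.09),(.09,.1),(.1,.11),(.11,.12),(.125,.135),(.14,.16)):
    Q=W[n&(H>a)&(H<b)]; print(a,b,len(Q),np.percentile(Q,[2,98],axis=0).round(4).tolist() if len(Q) else 0)
go(.439,-.294,.1)
E
```

```text
0.02 0.06 217 [[0.4164, -0.3116, 0.0231], [0.4303, -0.2722, 0.0586]]
0.06 0.09 260 [[0.4165, -0.3122, 0.0604], [0.4332, -0.2717, 0.0899]]
0.09 0.1 326 [[0.4172, -0.315, 0.0903], [0.4478, -0.2718, 0.0998]]
0.1 0.11 788 [[0.4204, -0.312, 0.1006], [0.4519, -0.2749, 0.1099]]
0.11 0.12 185 [[0.4278, -0.3055, 0.11], [0.4441, -0.2812, 0.1192]]
0.125 0.135 114 [[0.4295, -0.303, 0.1252], [0.4388, -0.2839, 0.1348]]
0.14 0.16 304 [[0.4324, -0.3006, 0.1402], [0.4437, -0.2869, 0.151]]
shift [ -0.9 103.5  -8.6] turn 0 | jaw now 90.1 y [ 0.     0.001 -1.   ] j [-0.26  0.11  0.82  1.85 -0.08  1.22  2.15] t 6.1 w 87.2
```

View pics/w3.png

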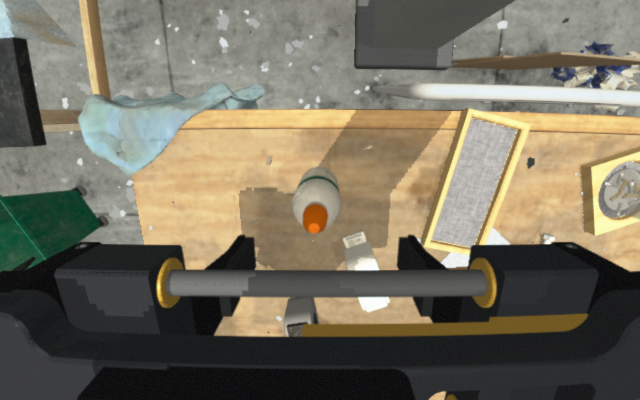

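Bottle (wrist view: nozzle tip at (314,228)) is centred at (.4385,-.2937). A low grip would drive the palm into the nozzle, so grip the body top at TCP z ≈ 0.098.

Emit:
jog_arm(rows=[[[87,-1,30,-8,0],[87,-1,60,-8,0],[87,-1,85,-8,0],[87,-1,97,-8,0],[87,-1,102,-8,0],[87,-1,105,-8,0],[87,-1,105,-8,0],[87,-1,105,-8,0]]])

```text
clock: 6.9
tcp_pos: [0.439, -0.2954, 0.0995]
orientation: [0.707, 0.001, 0.0, -0.707]
ft_force: [1.0, 0.8, -0.5]
width: 1.005
```

Emit:
jog_arm(rows=[[[35,0,0,0,0],[35,0,0,0,0],[35,0,0,0,0],[35,0,0,0,0],[35,0,0,0,0],[35,0,0,0,0],[35,0,0,0,0]]], grip_force=30)

```text
clock: 7.6
tcp_pos: [0.4384, -0.2949, 0.0986]
orientation: [-0.707, -0.0, 0.0, 0.707]
ft_force: [0.3, 0.4, 0.7]
width: 0.508
```

Emit:
jog_arm(rows=[[[35,0,-5,0,0],[35,0,-15,0,0],[35,0,-30,0,0],[35,0,-50,0,0],[35,0,-75,0,0],[35,0,-100,0,0],[35,0,-100,0,0],[35,0,-100,0,0]]])

```text
clock: 8.4
tcp_pos: [0.4387, -0.2953, 0.1995]
orientation: [0.707, 0.001, 0.001, -0.707]
ft_force: [0.3, -0.2, -1.8]
width: 0.509
```

```bash
python3 - <<'E'
from h import *
a,_=shot("wrist"); b,_=shot("scene"); go(.616,.294,.2,90)
save("w4",np.hstack([cv2.resize(a[100:300,180:480],(450,300)),b[100:400,330:640]]))
E
```

```text
shift [178.1  -1.8 588.8] turn 0.0 | jaw now 90.0 y [-0.001  0.    -1.   ] j [-0.25  0.13  0.83  1.85 -0.1   1.21  2.18] t 8.5 w 43.8
```

View pics/w4.png

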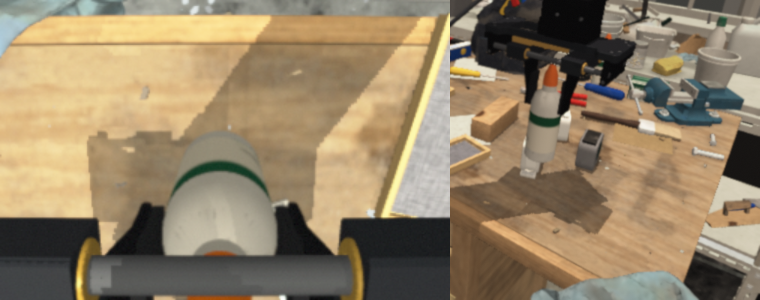

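Bottle is held but looks tilted in the scene crop (base toward the robot). Measure the tilt.

```bash
python3 - <<'E'
from h import *
for n in("wrist","scene"):
    W=world(n); H=W[...,2]
    m=(abs(W[...,0]-.43)<.07)&(abs(W[...,1]+.295)<.035)
    for a in np.arange(.09,.24,.015):
        Q=W[m&(H>a)&(H<a+.015)]
        if len(Q)>10: print(n,a.round(3),len(Q),np.percentile(Q[:,:2],[3,50,97],axis=0).round(3).tolist())
E
```

```text
wrist 0.09 31 [[0.417, -0.314], [0.42, -0.295], [0.431, -0.274]]
wrist 0.105 165 [[0.417, -0.313], [0.419, -0.294], [0.428, -0.275]]
wrist 0.12 224 [[0.417, -0.313], [0.419, -0.294], [0.428, -0.275]]
wrist 0.135 273 [[0.417, -0.314], [0.419, -0.294], [0.43, -0.275]]
wrist 0.15 339 [[0.417, -0.313], [0.419, -0.295], [0.429, -0.276]]
wrist 0.165 456 [[0.417, -0.314], [0.419, -0.294], [0.43, -0.275]]
wrist 0.18 985 [[0.417, -0.322], [0.422, -0.294], [0.434, -0.266]]
wrist 0.195 2661 [[0.419, -0.321], [0.428, -0.294], [0.439, -0.267]]
wrist 0.21 1463 [[0.427, -0.326], [0.43, -0.294], [0.436, -0.263]]
wrist 0.225 929 [[0.428, -0.325], [0.442, -0.301], [0.449, -0.265]]
scene 0.09 22 [[0.416, -0.314], [0.417, -0.298], [0.429, -0.281]]
scene 0.105 254 [[0.415, -0.318], [0.419, -0.303], [0.439, -0.279]]
scene 0.12 266 [[0.415, -0.318], [0.42, -0.305], [0.44, -0.279]]
scene 0.135 279 [[0.415, -0.318], [0.42, -0.304], [0.44, -0.278]]
scene 0.15 285 [[0.415, -0.318], [0.42, -0.304], [0.44, -0.278]]
scene 0.165 296 [[0.415, -0.318], [0.42, -0.305], [0.439, -0.279]]
scene 0.18 374 [[0.415, -0.326], [0.421, -0.303], [0.44, -0.267]]
scene 0.195 532 [[0.418, -0.327], [0.427, -0.302], [0.444, -0.267]]
scene 0.21 420 [[0.426, -0.329], [0.43, -0.299], [0.446, -0.264]]
scene 0.225 387 [[0.426, -0.328], [0.43, -0.294], [0.444, -0.262]]
```

Bottle is vertical (front face x constant from z .09 to .18). Carry it over.

Emit:
jog_arm(rows=[[[35,12,0,35,0],[35,25,0,75,0],[35,37,0,115,0],[35,50,0,155,0],[35,62,0,195,0],[35,75,0,235,0],[35,87,0,275,0],[35,100,0,315,0],[35,112,0,355,0],[35,125,0,395,0]]])

```text
clock: 9.5
tcp_pos: [0.563, 0.1014, 0.1974]
orientation: [0.707, -0.001, -0.001, -0.707]
ft_force: [0.5, -0.6, -0.6]
width: 0.503
```

Emit:
jog_arm(rows=[[[35,12,0,40,0],[35,25,0,80,0],[35,37,0,120,0],[35,47,0,160,0],[35,52,0,185,0],[35,52,0,193,0],[35,52,0,193,0],[35,52,0,193,0],[35,52,0,193,0]]])

```text
clock: 10.4
tcp_pos: [0.6156, 0.2907, 0.1986]
orientation: [0.707, -0.001, 0.001, -0.707]
ft_force: [-0.6, 0.0, -1.8]
width: 0.507
```

```bash
python3 - <<'E'
from h import *
a,_=shot("wrist"); go(.616,.294,.1065,90)
save("w5",ortho("wrist",.54,.7,.18,.4,3000,.016)); W=world("wrist"); H=W[...,2]
m=(abs(W[...,0]-.616)<.04)&(abs(W[...,1]-.294)<.035)
for a in (.105,.135,.165): Q=W[m&(H>a)&(H<a+.015)]; print(len(Q),np.percentile(Q[:,:2],[3,97],axis=0).round(3).tolist())
E
```

```text
shift [ 0.4 92.3  3.1] turn -0.002 | jaw now 89.9 y [ 0. -0. -1.] j [-0.83  0.44  0.44  1.45 -0.19  1.3   1.2 ] t 10.45 w 44.0
172 [[0.594, 0.273], [0.605, 0.311]]
281 [[0.594, 0.273], [0.606, 0.311]]
453 [[0.594, 0.272], [0.607, 0.311]]
```

View pics/w5.png

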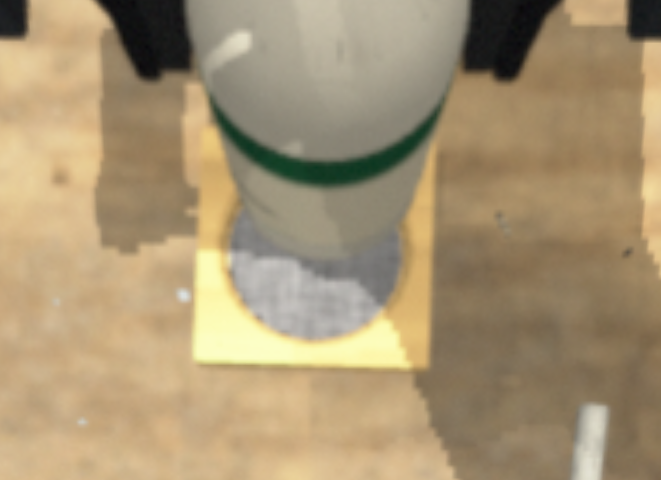

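Nest bottom edge at row 365 puts the nest centre at ≈(.617,.295). The bottle is at (.617,.292): shift +3 in y and lower it 94.

Emit:
jog_arm(rows=[[[35,0,25,3,0],[35,0,50,3,0],[35,0,72,3,0],[35,0,84,3,0],[35,0,90,3,0],[35,0,93,3,0],[35,0,93,3,0],[35,0,93,3,0],[35,0,93,3,0]]])

```text
clock: 11.35
tcp_pos: [0.6158, 0.2961, 0.1065]
orientation: [-0.707, -0.0, -0.0, 0.707]
ft_force: [-0.1, 0.3, -2.1]
width: 0.502
```

Emit:
jog_arm(rows=[[[52,0,0,0,0],[87,0,0,0,0],[87,0,0,0,0],[87,0,0,0,0],[87,0,0,0,0],[87,0,0,0,0]]])

```text
clock: 11.95
tcp_pos: [0.6153, 0.2959, 0.1056]
orientation: [0.707, 0.0, -0.0, -0.707]
ft_force: [-0.5, -0.3, -0.3]
width: 0.949
```

Emit:
jog_arm(rows=[[[87,0,-15,0,0],[87,0,-45,0,0],[87,0,-80,0,0],[87,0,-110,0,0],[87,0,-110,-40,0],[87,0,-110,-85,0],[87,0,-110,-130,0],[87,0,-110,-175,0],[87,0,-110,-220,0],[87,0,-110,-265,0]]])

```text
clock: 12.95
tcp_pos: [0.6153, 0.029, 0.2171]
orientation: [-0.707, -0.001, -0.0, 0.707]
ft_force: [0.6, -0.1, -0.3]
width: 0.998
```

Emit:
jog_arm(rows=[[[87,-5,0,-45,-0.06],[87,-10,0,-90,-0.1],[87,-15,0,-135,-0.12],[87,-20,0,-180,-0.12],[87,-25,0,-225,-0.12],[87,-30,0,-270,-0.12],[87,-30,0,-315,-0.12],[87,-30,0,-344,-0.12],[87,-30,0,-344,-0.12],[87,-30,0,-344,-0.12]]])

```text
clock: 13.95
tcp_pos: [0.5852, -0.3137, 0.2164]
orientation: [0.706, 0.042, -0.042, -0.706]
ft_force: [-0.0, 0.3, -1.1]
width: 1.003
```

```bash
python3 - <<'E'
from h import *
shot("top"); W=world("top"); H=W[...,2]
n=(abs(W[...,0]-.616)<.05)&(abs(W[...,1]-.294)<.05)
for a,b in((.095,.11),(.11,.12),(.13,.145),(.15,.17)):
    Q=W[n&(H>a)&(H<b)]; print(len(Q),Q.mean(0).round(4) if len(Q) else 0,H[n].max())
p,d=shot("wrist"); go(.62,-.313,.2,97); W=world("wrist"); H=W[...,2]
Q=W[(H>.057)&(H<.07)&(abs(W[...,0]-.62)<.06)&(abs(W[...,1]+.313)<.05)]; print(len(Q),Q.mean(0),cv2.minAreaRect((Q[:,:2]*1000).astype("f4")))
save("w6",np.vstack([ortho("wrist",.55,.69,-.4,-.2,3000,.0)[:,:],ortho("wrist",.57,.67,-.4,-.2,3000,.064)])[:, :])
E
```

```text
90 [0.6097 0.2878 0.103 ] 0.15846256462563624
105 [0.6125 0.2917 0.1136] 0.15846256462563624
25 [0.6123 0.2914 0.1373] 0.15846256462563624
21 [0.6161 0.2942 0.1548] 0.15846256462563624
shift [33.6 16.1 -5.4] turn -0.0 | jaw now 97.0 y [ 0.001  0.001 -1.   ] j [-0.06  0.43  0.66  1.48 -0.26  1.32  2.31] t 14.05 w 87.3
1479 [ 0.62105223 -0.3143709   0.06230297] ((623.263916015625, -314.114501953125), (58.658748626708984, 33.89474868774414), 9.375137329101562)
```

View pics/w6.png

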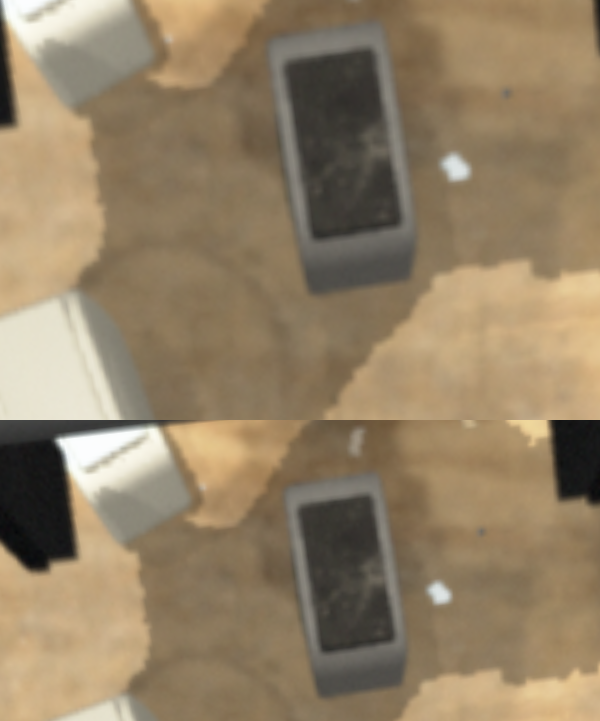

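Bottle seated: nozzle top at .157, centred (.616,.294). Tape: the dark case's near end stands at floor x≈.595 with no hook there, so the hook is at the far (+x) end. Case centre ≈(.628,-.3145), yaw ≈7.5°. The white neighbour's nearest corner is ≈(.665,-.252), so use a 70 mm opening.

```bash
python3 -c "
from h import *
go(.628,-.3145,.036,97.5)"
```

```text
shift [ 41.2 180.1  -8. ] turn -0.009 | jaw now 97.0 y [ 0.001  0.001 -1.   ] j [-0.06  0.43  0.66  1.48 -0.26  1.32  2.31] t 14.05 w 87.3
```

Emit:
jog_arm(rows=[[[70,35,15,-7,-0.009],[70,41,40,-8,-0.009],[70,41,70,-8,-0.009],[70,41,100,-8,-0.009],[70,41,130,-8,-0.009],[70,41,155,-8,-0.009],[70,41,172,-8,-0.009],[70,41,180,-8,-0.009],[70,41,180,-8,-0.009],[70,41,180,-8,-0.009]]])

```text
clock: 15.05
tcp_pos: [0.6278, -0.3163, 0.0368]
orientation: [0.706, 0.046, -0.045, -0.705]
ft_force: [0.4, -1.3, -0.4]
width: 0.805
```

Emit:
jog_arm(rows=[[[25,0,0,0,0],[25,0,0,0,0],[25,0,0,0,0],[25,0,0,0,0],[25,0,0,0,0],[25,0,0,0,0],[25,0,-5,0,0],[25,0,-25,0,0],[25,0,-60,0,0],[25,0,-60,0,0]]], grip_force=30)

```text
clock: 16.05
tcp_pos: [0.629, -0.3179, 0.1003]
orientation: [0.707, 0.047, -0.044, -0.704]
ft_force: [0.7, -0.8, -3.5]
width: 0.388
```

```bash
python3 -c "
from h import *
go(.636,.106,.16,86)"
```

```text
shift [ 61.7 -60.9 419.3] turn 0.199 | jaw now 97.4 y [ 0.006 -0.003 -1.   ] j [-0.01  0.59  0.61  1.5  -0.36  1.15  2.35] t 16.05 w 33.8
```

Emit:
jog_arm(rows=[[[25,0,-35,0,0],[25,0,-61,10,0],[25,6,-61,50,0.04],[25,13,-61,92,0.08],[25,20,-61,135,0.12],[25,26,-61,178,0.16],[25,33,-61,221,0.199],[25,40,-61,264,0.199],[25,46,-61,307,0.199],[25,53,-61,350,0.199]]])

```text
clock: 17.05
tcp_pos: [0.6337, 0.0394, 0.1557]
orientation: [0.707, -0.025, 0.024, -0.707]
ft_force: [0.9, 0.5, -3.5]
width: 0.387
```

```bash
python3 -c "
from h import *
go(.636,.106,.16,86)"
```

```text
shift [-2.4 -4.3 66.6] turn -0.0 | jaw now 86.0 y [-0.001 -0.    -1.   ] j [-0.6   0.4   0.61  1.63 -0.24  1.19  1.56] t 17.05 w 33.7
```

Emit:
jog_arm(rows=[[[25,-2,0,35,0],[25,-3,0,65,0],[25,-3,0,67,0],[25,-3,0,67,0],[25,-3,0,67,0]]])

```text
clock: 17.55
tcp_pos: [0.636, 0.1033, 0.156]
orientation: [0.707, -0.025, 0.025, -0.706]
ft_force: [0.4, -0.2, -5.6]
width: 0.389
```

```bash
python3 - <<'E'
from h import *
shot("wrist"); go(.636,.106,.044,86)
A=ortho("wrist",.56,.70,.0,.2,3000,.016); save("w7",A); W=world("wrist"); H=W[...,2]
Q=W[(H>.1)&(H<.17)&(abs(W[...,0]-.61)<.06)&(abs(W[...,1]-.106)<.018)]
for a in(.12,.13,.14,.15,.16,.17,.18): q=Q[abs(Q[:,2]-a)<.005]; print(a,len(q),np.percentile(q,[3,50],axis=0).round(4).tolist() if len(q) else 0)
E
```

```text
shift [ -0.3 112.2   3.2] turn -0.002 | jaw now 85.9 y [-0.    -0.001 -1.   ] j [-0.68  0.42  0.59  1.6  -0.24  1.2   1.46] t 17.6 w 33.3
0.12 0 0
0.13 12 [[0.5984, 0.0925, 0.1328], [0.5987, 0.0956, 0.1338]]
0.14 204 [[0.598, 0.0914, 0.1356], [0.5988, 0.1067, 0.1406]]
0.15 262 [[0.5981, 0.0911, 0.1453], [0.5988, 0.1062, 0.1502]]
0.16 333 [[0.598, 0.0917, 0.1552], [0.5989, 0.1062, 0.1605]]
0.17 288 [[0.5982, 0.0908, 0.1652], [0.5993, 0.1065, 0.168]]
0.18 0 0
```

View pics/w7.png

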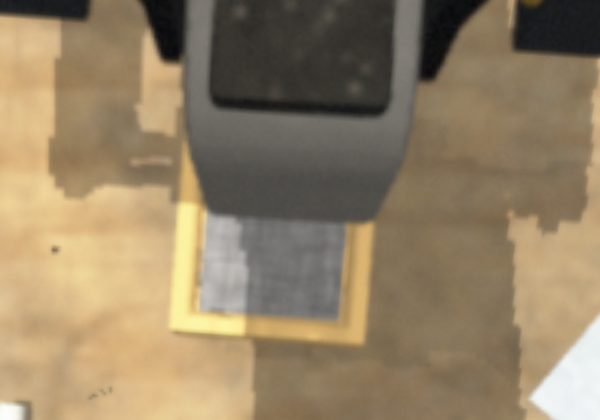

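Nest near edge (170,330)-(365,345) puts the centre at (.6424,.107). The tape's near end is at (.5985,.1063) and should be at (.6025,.110): shift +4 / +3, then lower.

Emit:
jog_arm(rows=[[[25,4,20,3,0],[25,4,50,3,0],[25,4,80,3,0],[25,4,98,3,0],[25,4,107,3,0],[25,4,111,3,0],[25,4,111,3,0],[25,4,111,3,0],[25,4,111,3,0]]])

```text
clock: 18.5
tcp_pos: [0.6412, 0.1077, 0.0467]
orientation: [-0.706, 0.024, -0.025, 0.707]
ft_force: [-0.2, -0.0, -3.9]
width: 0.384
```

```bash
python3 -c "
from h import *
go(.64,.109,.0435,86)"
```

```text
shift [-1.3  3.2  1.3] turn -0.0 | jaw now 86.0 y [ 0.002  0.001 -1.   ] j [-0.64  0.54  0.54  1.68 -0.32  1.01  1.51] t 18.5 w 33.4
```

Emit:
jog_arm(rows=[[[25,0,2,0,0],[25,0,3,0,0],[25,0,3,0,0],[45,0,3,0,0],[75,0,3,0,0],[75,0,3,0,0],[75,0,3,0,0],[75,0,3,0,0],[75,0,-20,0,0],[75,0,-60,0,0]]])

```text
clock: 19.5
tcp_pos: [0.6385, 0.1074, 0.1036]
orientation: [0.707, -0.026, 0.023, -0.706]
ft_force: [-0.1, 0.6, -0.2]
width: 0.851
```

Emit:
jog_arm(rows=[[[87,0,-40,0,0],[87,0,-90,0,0],[87,-5,-110,-30,-0.05],[87,-15,-110,-75,-0.1],[87,-25,-110,-120,-0.16],[87,-35,-110,-160,-0.16],[87,-45,-110,-190,-0.16],[87,-45,-110,-205,-0.16],[87,-45,-110,-205,-0.16],[87,-45,-110,-205,-0.16]]])

```text
clock: 20.5
tcp_pos: [0.5819, -0.0923, 0.2155]
orientation: [-0.706, -0.032, 0.032, 0.707]
ft_force: [0.9, 0.9, -0.2]
width: 1.004
```

```bash
python3 - <<'E'
from h import *
shot("top"); W=world("top"); H=W[...,2]
Q=W[(H>.055)&(H<.08)&(abs(W[...,0]-.64)<.05)&(abs(W[...,1]-.107)<.04)]; print("tape",len(Q),np.median(Q[:,2]),cv2.minAreaRect((Q[:,:2]*1000).astype("f4")))
shot("wrist"); go(.62,-.102,.03,95); W=world("wrist"); H=W[...,2]
Q=W[(H>.038)&(H<.052)&(abs(W[...,0]-.62)<.09)&(abs(W[...,1]+.102)<.04)]; print(len(Q),Q.mean(0),cv2.minAreaRect((Q[:,:2]*1000).astype("f4")))
B=ortho("wrist",.54,.70,-.18,-.02,2400,.045); A=ortho("top",.56,.72,.04,.18,2400,.07); save("w8",np.hstack([A,B]))
E
```

```text
tape 331 0.06752105285395527 ((635.7506713867188, 107.1268310546875), (33.84749221801758, 67.53069305419922), 88.77406311035156)
shift [ 37.  185.3 -14. ] turn 0.006 | jaw now 95.3 y [-0.  0. -1.] j [-0.48  0.25  0.67  1.68 -0.16  1.27  1.89] t 20.6 w 86.9
4375 [ 0.61177987 -0.10248189  0.04471561] ((616.1630859375, -102.11795043945312), (131.242431640625, 47.155677795410156), 5.432304382324219)
```

View pics/w8.png

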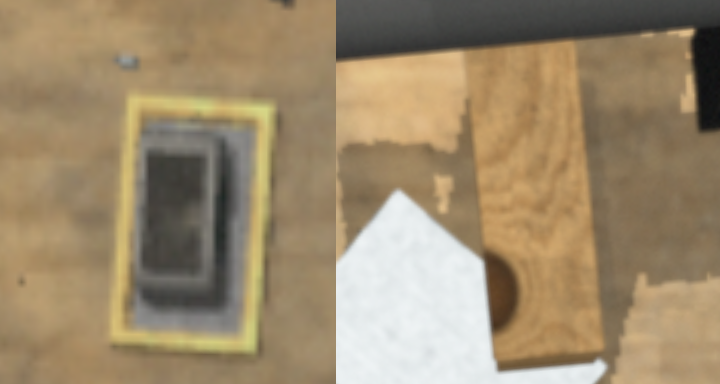

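Tape sits inside its pocket (crop (180,215), top .068). Offcut: near edge (547,362), centre (.619,-.102), yaw 5.4°. Grip it.

Emit:
jog_arm(rows=[[[87,25,20,-9,0],[87,36,55,-13,0],[87,36,95,-13,0],[87,36,130,-13,0],[87,36,160,-13,0],[87,36,180,-13,0],[87,36,187,-13,0],[87,36,189,-13,0],[87,36,189,-13,0],[87,36,189,-13,0]]])

```text
clock: 21.6
tcp_pos: [0.6192, -0.1034, 0.0278]
orientation: [0.706, 0.033, -0.031, -0.706]
ft_force: [0.2, 0.0, -0.1]
width: 1.001
```

Emit:
jog_arm(rows=[[[35,0,0,0,0],[35,0,0,0,0],[35,0,0,0,0],[35,0,0,0,0],[35,0,0,0,0],[35,0,0,0,0],[35,0,-5,0,0],[35,0,-25,0,0],[35,0,-60,0,0],[35,0,-80,0,0]]], grip_force=40)

```text
clock: 22.6
tcp_pos: [0.6189, -0.104, 0.109]
orientation: [0.707, 0.032, -0.031, -0.706]
ft_force: [0.2, -0.1, -2.0]
width: 0.535
```

```bash
python3 -c "
from h import *
go(.44,-.108,.105,78)"
```

```text
shift [-178.5    3.7   12. ] turn 0.299 | jaw now 95.1 y [ 0.002 -0.    -1.   ] j [-0.4   0.44  0.63  1.7  -0.28  1.1   1.98] t 22.6 w 46.6
```

Emit:
jog_arm(rows=[[[35,-35,0,2,0.06],[35,-75,0,5,0.12],[35,-115,0,8,0.2],[35,-150,0,10,0.26],[35,-175,0,12,0.3],[35,-179,0,12,0.3],[35,-179,0,12,0.3],[35,-179,0,12,0.3]]])

```text
clock: 23.4
tcp_pos: [0.44, -0.1076, 0.1071]
orientation: [-0.703, 0.073, -0.074, 0.703]
ft_force: [0.2, -0.6, -0.8]
width: 0.535
```

```bash
python3 - <<'E'
from h import *
shot("wrist"); go(.44,-.108,.0335,78); W=world("wrist"); H=W[...,2]
Q=W[(H>.115)&(H<.14)&(W[...,0]<.43)&(abs(W[...,1]+.108)<.06)]; print(len(Q),Q.mean(0),cv2.minAreaRect((Q[:,:2]*1000).astype("f4")))
save("w9",np.hstack([ortho("wrist",.32,.50,-.2,-.02,2000,.016),ortho("wrist",.32,.50,-.2,-.02,2000,.125)]))
E
```

```text
shift [-0.  73.4 -0.3] turn 0.0 | jaw now 78.0 y [ 0.001 -0.001 -1.   ] j [-0.59  0.03  0.75  2.11 -0.03  1.    1.54] t 23.45 w 46.9
12182 [ 0.40126444 -0.10029163  0.1253163 ] ((403.4247741699219, -105.64993286132812), (59.46842575073242, 61.65133285522461), 78.07877349853516)
```

View pics/w9.png

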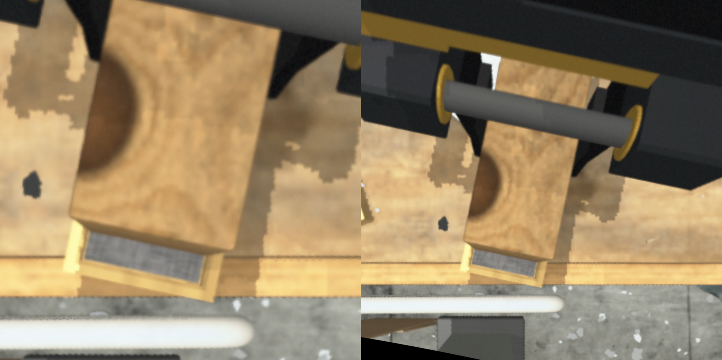

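Nest near edge (65,270)-(212,300) puts its centre at (.4406,-.107). The offcut's near end is within 2 mm of where it should be, with the same yaw. Lower.

Emit:
jog_arm(rows=[[[35,-2,20,1,0],[35,-2,45,1,0],[35,-2,62,1,0],[35,-2,69,1,0],[35,-2,72,1,0],[35,-2,73,1,0],[35,-2,73,1,0],[35,-2,73,1,0]]])

```text
clock: 24.25
tcp_pos: [0.4378, -0.1063, 0.0342]
orientation: [-0.703, 0.074, -0.074, 0.703]
ft_force: [-0.1, 0.6, -1.0]
width: 0.534
```

Emit:
jog_arm(rows=[[[50,0,0,0,0],[75,0,0,0,0],[75,0,0,0,0],[75,0,0,0,0],[75,0,0,0,0],[75,0,-20,0,0],[75,0,-60,0,0],[75,0,-100,0,0],[75,0,-140,0,0],[75,0,-140,0,0]]])

```text
clock: 25.25
tcp_pos: [0.4399, -0.1067, 0.1783]
orientation: [-0.702, 0.071, -0.077, 0.704]
ft_force: [0.7, -0.7, -0.7]
width: 0.863
```

Emit:
jog_arm(rows=[[[87,0,-20,-40,0],[87,0,-40,-90,0],[87,0,-40,-140,0],[87,0,-40,-190,0],[87,0,-40,-230,0],[87,0,-40,-230,0],[87,0,-40,-230,0],[87,0,-40,-230,0]]])

```text
clock: 26.05
tcp_pos: [0.3896, -0.3301, 0.2131]
orientation: [-0.703, 0.074, -0.073, 0.703]
ft_force: [-0.0, 0.6, 0.0]
width: 1.001
```

```bash
python3 - <<'E'
from h import *
p,_=shot("top"); q,_=shot("scene"); W=world("top"); H=W[...,2]
for n,x,y,r,a,b in(("jar",.442,.095,.06,.083,.1),("tape",.64,.107,.05,.06,.08),("off",.44,-.107,.09,.042,.06),("bot",.616,.294,.04,.15,.17)):
    Q=W[(H>a)&(H<b)&(abs(W[...,0]-x)<r)&(abs(W[...,1]-y)<min(r,.06))]; print(n,len(Q),np.median(Q[:,2]),cv2.minAreaRect((Q[:,:2]*1000).astype("f4")))
print(sensors.state()["clock"])
save("f1",np.vstack([p[130:280,120:500].repeat(2,0).repeat(2,1),q[140:440-0,60:640][:260,:580].copy() if 0 else cv2.resize(q[150:310,130:510],(760,320))[:300]]))
E
```

```text
jar 408 0.09134377702759966 ((440.4532470703125, 94.82466125488281), (53.18238830566406, 52.98835372924805), 2.8961658477783203)
tape 305 0.06770602996103114 ((635.6054077148438, 107.54277038574219), (34.522918701171875, 62.32497024536133), 85.09980773925781)
off 1038 0.04986827149383477 ((439.83807373046875, -107.0418701171875), (47.42367172241211, 139.44117736816406), 78.33683013916016)
bot 20 0.15405803236738508 ((616.295166015625, 294.44171142578125), (8.76148509979248, 9.319194793701172), 19.221426010131836)
26.15
```

View pics/f1.png

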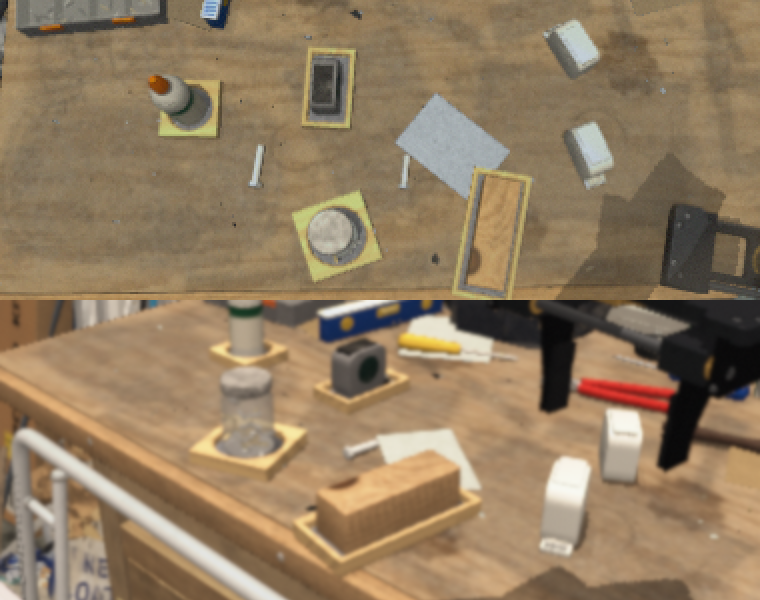

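All four sit in their pockets, upright. The bolts are at their starting pixels (248,212) and (322,215), and the arm is clear. Handing in.

```bash
python3 -c "
from h import *
print(env.sign_off())"
```

```text
the job is handed in; nothing more can be done
None
```

I put the jar, the glue bottle, the dark tape measure and the pine offcut each into its matching nest, in that order. The job was handed in at about 26 s on the robot's clock.

- **Final check:** the last top and scene pictures show all four upright inside their pockets.
- **Tops:** the measured tops are within about 3 mm of the heights expected for things resting on the pocket floors. The measured tops were jar .091, tape .068, offcut .050 and bottle .154–.158 m, against .092, .070, .051 and .157 m.
- **Centring:** each one is centred to within about 2 mm of its nest.
- **Left alone:** the two bolts lie where they started in the pictures. I did not touch the white tape look-alikes.
- **Forces:** the largest wrist force reported at the end of any move was about 6 N.
- **Check that disagreed:** the bottle looked tilted in one scene picture while it was carried. Depth from two cameras showed it was vertical, so I went on.

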